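Unhook the test weight past the sprung keeper

TASK

The winch test is over: take the red test weight off the safety hook and set it down upright, fully home, in the empty green cradle without dropping it, then let go of it. Its brass pin is trapped under the hook's yellow nose, so push the red sprung keeper back with the pin, just until the pin comes clear (about 8 mm of keeper travel, a push of about 7 N; never beyond 10 mm, which overstrains the spring), before you lift it out. Leave the spare weight and the other things on the bench alone.

Things in the scene. Friction and masses are not known exactly. Their poses are not given: they have to be found in the camera images.
- load: Red test weight with a steel yoke, 0.5 to 0.9 kg, 140 mm tall, hung on the hook by its pin. Origin: centre of its underside, z up. Red cylinder 50 mm across, 45 mm high, foot chamfered 4 mm; above it two upright steel cheeks, z = 50 to 140 mm, 22 mm wide in x, at y = 24 to 30 mm on either side: 60 mm over their outer faces, to be pinched across y with one finger on either side of the hook.
- pin (a point): Middle of the brass cross pin of the weight: 12 mm in diameter, along y between the cheeks (48 mm free length), 122 mm above the weight's underside. Held at this height the weight hangs straight.
- yoke_bar (a point): Top of the steel bar (10 mm thick, 24 x 60 mm) that joins the two cheeks below, 54 mm above the weight's underside: the window from here up to the pin's underside is 62 mm tall.
- rig: Bench stand, fixed. Origin on the bench straight below the hook seat, z up; x runs along the hook from its open tip (robot's left) to the post. Base plate x = -55..145, y = -60..60, 12 mm thick. Dark steel hook arm 15 mm wide, throat floor at z = 184 mm, underside z = 170 mm. The weight comes off by: pin pushed in +x, lifted, then drawn in -x till the hook is out of the yoke.
- hook_seat (a point): Nominal place of the pin's middle on the throat floor, z = 190 mm, axes as rig; the pin starts up to 2 mm from it towards -x. Lifted 25 to 45 mm above this the pin is over the nose while the yoke bar is still under the hook (more brings the bar up against the hook); drawn in -x to 65 mm or more in front of this point, the yoke is free. A pin dragged along the floor adds friction.
- hook_tip (a point): Inner top edge of the hook's upturned tip, 12 mm above the throat floor (tip x = -36..-9 mm of the rig). A yellow head 22 mm wide is clamped along the hook: straps beside the arm below floor level, and a nose over tip and pin, z = 200 to 206 mm, 4 mm of air above the resting pin. Where the head is clamped along x varies by 16 mm each time and is not measured: feel for it.
- post_top (a point): Middle of the top of the square aluminium post (48 x 48 mm, 230 mm high), 99 mm in +x from the seat. The yellow head ends 46 to 62 mm behind the seat in a block up to z = 212 mm; in front of it the red keeper plate (22 mm wide, z = 185 to 211 mm) slides on two rods with springs.
- keeper (a joint): Travel (m) of the red sprung keeper plate: 0 shut, growing as the pin pushes it to +x of the rig. Shut, it leaves 6 mm between itself and the nose edge, too little for the 12 mm pin: it must be pushed back 6 mm; over 10 mm overstrains it. The push grows evenly from 0 by 0.9 N per mm (5.4 N at 6 mm, 9 N at 10 mm). The pin, from its start, travels 8 to 26 mm until it clears the nose.
- cradle: Green round cradle on an aluminium base plate 100 x 100 x 4 mm, fixed, empty: the goal place. Origin: centre of its underside. Rim 26 mm above the bench, outer diameter 74 mm.
- cradle_in (a point): Centre of the green cradle's inner floor, 6 mm above the bench. The recess is 20 mm deep and 58 mm wide at its mouth.
- spare: Bare steel spare weight, 50 mm in diameter, 88 mm tall, standing in the black cradle. Leave alone. Origin: centre of its underside.
- driver: Screwdriver, 190 mm, orange handle, lying on the bench. Leave alone.
- gear: Aluminium gear wheel, 78 mm in diameter, 18 mm high, lying flat. Leave alone.
- motor: Black gear motor, 110 x 42 x 40 mm with a shaft up to 68 mm, lying on the bench. Leave alone.
There are look-alikes about, which are no part of the job. What is shaped like the cradle but brown is not meant.

How it is judged:
By the outcome, as a careful person would: the job done as asked, in the order asked, and still so for the second after the job is handed in, with the robot touching nothing.
It also fails if it takes over 61 s, if anything falls off the work surface, if the arm or the gripper's body presses on something with over 40 N, if the wrist force passes 120 N, or if a joint passes its speed limit or range.

ROBOT

A 6-joint arm with a two-finger parallel gripper is mounted at the origin on the work surface. World frame = base frame: x ahead of the robot, y to its left, z up, the work surface at z = 0. Lengths are in m, angles in rad, forces in N, time in s.
With the tool pointing down it reaches from about 0.425 to 0.95 m from the base axis. Payload 3.5 kg.
Tool frame: the origin (TCP) lies on the centre line of the jaws, within the pads' length; the fingertips stand 14 mm ahead of it and the grasp point (between the pads) lies 5 mm behind it (ctrl.finger_overhang is the distance from the TCP to the fingertips, in m); z points along the fingers, y is the line along which they close (so a half turn about z gives the same grasp; the last joint's range is limited). The gripper opens to 85 mm and grips with 20 to 120 N. Pads are 22 mm wide; open, the fingers measure 114 mm over their backs; the gripper's body (76 mm by 85 mm) begins 54 mm behind the grasp point. The pads swing forward as they close: fully open they stand 13 mm farther back than shut.
Start: joints at [-1.437, 0.286, 1.577, -0, 1.279, -0.15], TCP at [0.189, -0.648, 0.245] pointing down, gripper open.
Joint ranges: [-2.77, 2.77], [-0.9, 2.22], [0.21, 2.48], [-1.53, 4.67], [0.24, 2.81], [-2.84, 2.84]. Speed limits (rad/s): [2.79, 2.79, 3.14, 3.14, 3.14, 3.14].

INTERFACE

Orientations are given as a unit quaternion [x, y, z, w].
In Python, from plant import ctrl gives the robot as it stands.
- The arm moves only by the tool send_rows, never from a script. Its argument "moves" is text: rows parted by semicolons, each of 7 numbers parted by spaces: the turn, a rotation vector about the tool's x, y, z in units of 360 degrees (1.0 is 360 degrees), then the shift along the tool's x, y, z in units of 20 cm (1.0 is 20 cm), then the gripper's target within -1 to 1 (fully open at 1, half-way at 0, shut at -1). A call has 1 to 12 rows; each row is the pose to reach, as a shift and turn from the pose commanded when the call began, along the tool's axes at that moment, turning the shorter way round; what a row does not reach only later rows make up. A row lasts 1/8 s, in which the tool goes at most 62.5 mm and 10.7 degrees, less where a joint would pass 70% of its speed; a pose out of reach is approached as far as the arm can. A call with a number of a shift or a turn outside -1 to 1 is refused whole. A call with a gripper value outside its range is refused whole. The fingers move at their own pace and stop on an object; "newtons" is the grip in N (left out, the last holds). Time passes only in rows, so rows that repeat a pose let the fingers close. It gives the time, the measured TCP pose, the force, the opening and the grip force at its end, in the units of the state.
- ctrl.get_state(): the state, without advancing time (a new reading comes with each control period).
- ctrl.read_camera(name): name is "scene" or "top" or "wrist"; returns a dict with "image" (400x640x3 uint8, red, green, blue), "fovy" (degrees; the focal length in pixels is half the picture's height over the tangent of half this angle, whatever the lens; pixels are square), "cx", "cy" (the principal point, pixels), "extrinsics" (4x4, takes a point from camera to world coordinates). Camera axes: x right, y up, looking along -z (the intrinsics and any distortion apply to the point x, -y, -z); pixel columns grow to the right and rows downward; lengths in m; the calibration is good to about 2 mm. A picture is of the moment at which its call begins. There is no depth.
- ctrl.sign_off(): hands the job in; it is judged then, once.
The state is a dict: "time": time; "qpos": joint angles; "dq": joint speeds; "joint_efforts": joint torques, N m; "eef_pos": TCP position; "tcp_rot": TCP orientation; "contact_force": force on the tool from outside, world axes, zero at the start; "wrist_torque": the same for the moment, N m; "opening": opening from 0.0 (shut) to 1.0 (fully open); "finger_force": force on a finger pad.
Only numpy, scipy, OpenCV 4.12 (cv2) and the standard library are available. Lean on these libraries where they do the work, as an engineer would, in place of code of your own. Each camera call takes 0.05 s, during which the arm holds its last target. There are 200 camera calls.

## Working session

There is one attempt and no reset: what is moved stays moved. The work goes in short steps, Python scripts to look and compute and a tool call to move; the robot and the scene stay as the last step left them, time stands still between calls to the robot, and variables do not carry over. Pictures are saved under pics/ and viewed, at most 10 in all, crops included, and the job is handed in when it is done.

Besides the shell and the picture viewer there is one more tool, called after "Request:" in YAML: its name, and indented under it one key for each argument. send_rows: Moves the arm, as the interface text tells. Its arguments: {"type":"object","properties":{"moves":{"type":"string"},"newtons":{"type":"number"}},"required":["moves"]}

```bash
mkdir -p pics; ls; python3 - <<'E'
from plant import ctrl
import cv2,numpy as np
s=ctrl.get_state();print(s)
for n in("scene","top"):
    c=ctrl.read_camera(n);cv2.imwrite(f"pics/{n}0.png",c["image"][:,:,::-1]);print(n,{k:v for k,v in c.items() if k!="image"})
E
```

```text
pics
{'time': 0.0, 'qpos': array([-1.43697846e+00,  2.87186693e-01,  1.57813714e+00,  5.99058645e-06,
        1.27857897e+00, -1.49984146e-01]), 'dq': array([-0.00049958,  0.00086215,  0.00116628, -0.00028665, -0.00015572,
       -0.00140939]), 'joint_efforts': array([-6.21084509e-04, -4.05981159e+01, -2.92626840e+01, -1.62815945e-04,
        5.70753735e-03,  5.33533964e-06]), 'eef_pos': array([ 0.1889638 , -0.64738282,  0.24395468]), 'tcp_rot': array([ 9.89948397e-01,  1.41424316e-01,  1.22037617e-05, -1.15501499e-03]), 'contact_force': array([0.20136714, 0.26966155, 0.21612181]), 'wrist_torque': array([-0.00770423,  0.01146467, -0.02878076]), 'finger_force': 0.0, 'opening': 1.001085744220751}
scene {'fovy': 56.19102285673545, 'cx': 323.24251255557374, 'cy': 195.31576261201712, 'extrinsics': array([[ 0.44140001, -0.75537131,  0.48433482,  1.01035838],
       [ 0.89713883,  0.36095108, -0.25466887, -0.33027326],
       [ 0.01754838,  0.54692642,  0.83699674,  0.91326239],
       [ 0.        ,  0.        ,  0.        ,  1.        ]])}
top {'fovy': 56.67173672921602, 'cx': 320.06223471280214, 'cy': 206.50798311382476, 'extrinsics': array([[ 0.02250529,  0.99395051, -0.10749838,  0.43568322],
       [-0.99942034,  0.02511483,  0.02298324, -0.09159605],
       [ 0.02554401,  0.10691882,  0.99393957,  1.14592944],
       [ 0.        ,  0.        ,  0.        ,  1.        ]])}
```

View pics/scene0.png

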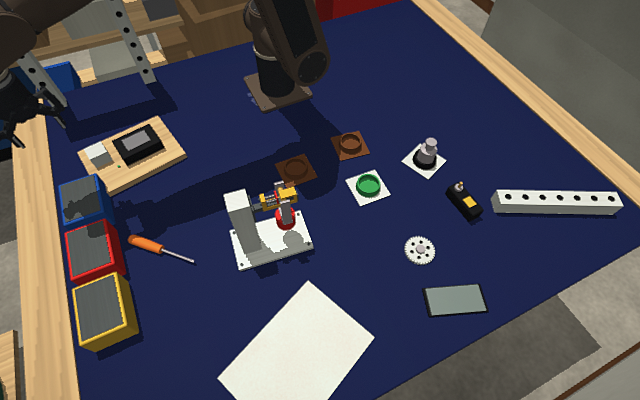

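View pics/top0.png

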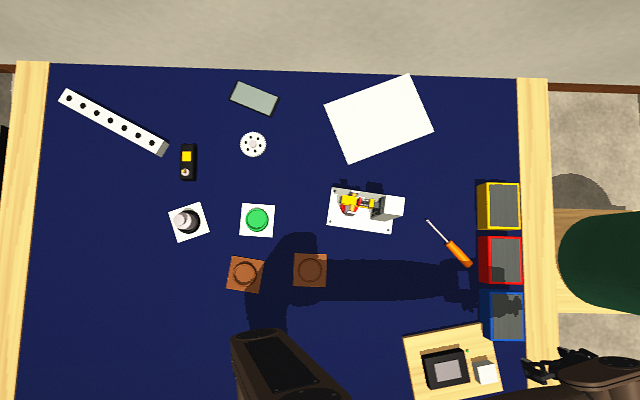

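The scene shows the rig at scene (270,225) / top (360,207), with its tip to the robot's left. The green cradle is at scene (369,186) / top (257,219). The look-alikes are two brown cradles at top (245,272) and (310,270), and the black one holding the spare at (187,221). Only (257,219) is green and empty, so that is the goal. I'll confirm it in an enlarged crop.

```bash
cat > h.py <<'E'
import numpy as np,cv2
from plant import ctrl
def ray(c,u,v):
    f=200/np.tan(np.radians(c["fovy"]/2));E=c["extrinsics"]
    d=E[:3,:3]@np.array([(u-c["cx"])/f,-(v-c["cy"])/f,-1]);return E[:3,3],d
def plane(c,u,v,z):
    o,d=ray(c,u,v);return o+d*(z-o[2])/d[2]
def proj(c,p):
    f=200/np.tan(np.radians(c["fovy"]/2));E=c["extrinsics"];q=E[:3,:3].T@(np.asarray(p)-E[:3,3])
    return np.array([c["cx"]+f*q[0]/-q[2],c["cy"]-f*q[1]/-q[2]])
def two(a,ua,b,ub):
    (o,d),(p,e)=ray(a,*ua),ray(b,*ub);d=d/np.linalg.norm(d);e=e/np.linalg.norm(e)
    st=np.linalg.lstsq(np.stack([d,-e],1),p-o,rcond=None)[0]
    A,B=o+d*st[0],p+e*st[1];return (A+B)/2,np.linalg.norm(A-B)
E
python3 - <<'E'
from h import *
T=ctrl.read_camera("top");S=ctrl.read_camera("scene")
def cen(c,lo,hi,box):
    h=cv2.cvtColor(c["image"],cv2.COLOR_RGB2HSV);m=cv2.inRange(h,lo,hi);k=np.zeros_like(m);x0,y0,x1,y1=box;k[y0:y1,x0:x1]=1
    m*=k;cs=cv2.findContours(m,0,2)[0];return max(cs,key=cv2.contourArea)
for n,c,b in(("top",T,(230,195,285,245)),("scene",S,(340,160,400,210))):
    k=cen(c,(50,80,60),(85,255,255),b);e=cv2.fitEllipse(k);print(n,"green",e,plane(c,*e[0],.026))
for n,c,b in(("top",T,(315,175,415,245)),("scene",S,(215,180,320,280))):
    k=cen(c,(0,0,120),(179,70,255),b);a=cv2.approxPolyDP(k,2,True)[:,0]
    for q in a: print(n,q,plane(c,*q,.012).round(3)[:2],plane(c,*q,.23).round(3)[:2])
    for nm,lo,hi in(("red",(0,150,80),(6,255,255)),("yel",(18,130,80),(34,255,255))):
        k=cen(c,lo,hi,b);print(nm,cv2.boundingRect(k),k.mean(0))
a=cv2.resize(T["image"][165:250,225:415],None,fx=4,fy=4,interpolation=2)
b=cv2.resize(S["image"][150:280,220:400],None,fx=4,fy=4,interpolation=2)
cv2.imwrite("pics/c1.png",a[:,:,::-1]);cv2.imwrite("pics/c2.png",b[:,:,::-1])
E
```

```text
top green ((256.44622802734375, 219.5595703125), (22.34623146057129, 22.869592666625977), 156.95498657226562) [0.51241831 0.07331593 0.026     ]
scene green ((367.9505615234375, 185.01206970214844), (22.47850227355957, 23.843027114868164), 106.72883605957031) [0.52072845 0.0719392  0.026     ]
top [326 224] [ 0.505 -0.137] [ 0.492 -0.128]
top [389 234] [ 0.479 -0.331] [ 0.471 -0.285]
top [392 219] [ 0.525 -0.34 ] [ 0.508 -0.292]
top [402 215] [ 0.538 -0.371] [ 0.519 -0.317]
top [404 197] [ 0.595 -0.378] [ 0.564 -0.323]
top [332 187] [ 0.62  -0.153] [ 0.585 -0.142]
red (340, 205, 6, 8) [[342.66666667 207.83333333]]
yel (341, 193, 17, 18) [[350.80645161 200.83870968]]
scene [300 210] [ 0.505 -0.136] [ 0.627 -0.183]
scene [295 211] [ 0.502 -0.15 ] [ 0.625 -0.194]
scene [295 224] [ 0.54  -0.167] [ 0.653 -0.207]
scene [289 230] [ 0.549 -0.189] [ 0.661 -0.223]
scene [280 229] [ 0.536 -0.21 ] [ 0.651 -0.239]
scene [274 217] [ 0.494 -0.21 ] [ 0.619 -0.239]
scene [256 222] [ 0.488 -0.261] [ 0.614 -0.277]
scene [262 248] [ 0.568 -0.274] [ 0.675 -0.288]
scene [244 254] [ 0.563 -0.322] [ 0.672 -0.324]
scene [236 233] [ 0.496 -0.321] [ 0.621 -0.323]
scene [232 233] [ 0.492 -0.33 ] [ 0.617 -0.33 ]
scene [234 229] [ 0.482 -0.322] [ 0.61  -0.324]
scene [230 230] [ 0.481 -0.332] [ 0.609 -0.332]
scene [238 269] [ 0.596 -0.35 ] [ 0.696 -0.345]
scene [312 247] [ 0.622 -0.155] [ 0.716 -0.197]
red (275, 208, 20, 22) [[284.56862745 219.50980392]]
yel (278, 186, 19, 18) [[288.28571429 194.30952381]]
```

View pics/c1.png

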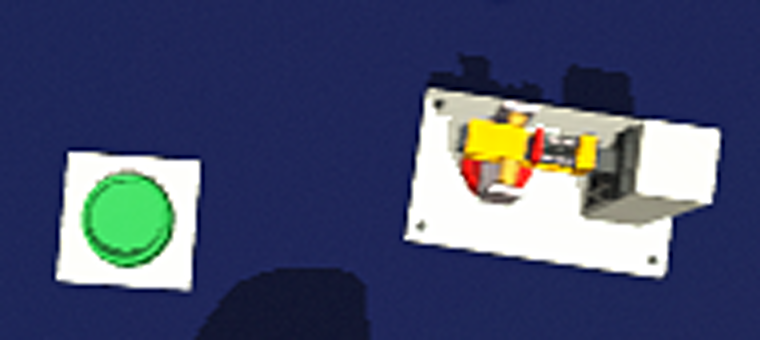

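View pics/c2.png

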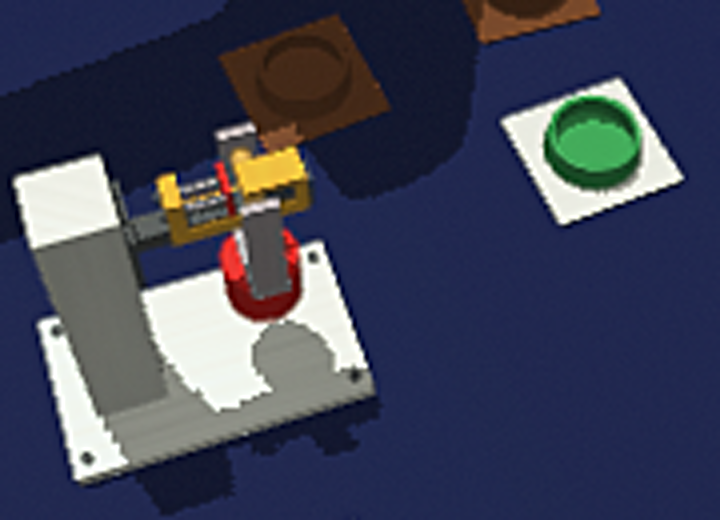

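The enlarged crops confirm both. The green cradle is empty on its aluminium plate, c1 (128,220), and the weight hangs on the rig with the yellow nose, red keeper and cheeks visible at c1 (460–600,110–200). I'm moving above it now to look from close by.

Request:
send_rows:
  moves: "0 0 0 0 0 -0.6 1; 0 0 0 0 0 -0.6 1; 0 0 0 0.8 -0.55 -0.6 1; 0 0 0 0.8 -0.55 -0.6 1; 0 0 0 0.8 -0.55 -0.6 1; 0 0 0 0.8 -0.55 -0.6 1"

```text
time: 0.95
eef_pos: [0.314, -0.4947, 0.3657]
tcp_rot: [0.99, 0.144, 0.0, 0.0]
contact_force: [-0.7, -1.1, -0.1]
opening: 0.998
finger_force: 0.0
```

Request:
send_rows:
  moves: "0 0 0 0.8 -0.55 0 1; 0 0 0 0.8 -0.55 0 1; 0 0 0 0.8 -0.55 0 1; 0 0 0 0.8 -0.55 0 1"

```text
time: 1.45
eef_pos: [0.4362, -0.3451, 0.3654]
tcp_rot: [0.99, 0.144, 0.0, 0.0]
contact_force: [-0.8, -0.4, 1.1]
opening: 1.001
finger_force: 0.0
```

```bash
cat >> h.py <<'E'
from scipy.spatial.transform import Rotation as Ro
def go(p,a):
    "rows numbers for TCP p, tool y along angle a (deg), pointing down"
    s=ctrl.get_state();R=Ro.from_quat(s["tcp_rot"]);y=np.array([np.cos(np.radians(a)),np.sin(np.radians(a)),0]);z=np.array([0,0,-1.])
    G=Ro.from_matrix(np.stack([np.cross(y,z),y,z],1))
    print("t",s["time"],"pos",s["eef_pos"].round(4),"F",s["contact_force"].round(2),"yaw",np.degrees(np.arctan2(*R.as_matrix()[[1,0],1])).round(2),"q6",s["qpos"][5].round(2),"open",round(s["opening"],3),"ff",s["finger_force"])
    print("turn",((R.inv()*G).as_rotvec()/2/np.pi).round(4),"shift",(R.inv().apply(np.asarray(p)-s["eef_pos"])/.2).round(4))
E
python3 -c "
from h import *
go([.555,-.2,.36],-8.2)"
```

```text
t 1.45 pos [ 0.4362 -0.3451  0.3654] F [-0.75 -0.43  1.15] yaw -73.49 q6 0.43 open 1.001 ff 0.0
turn [ 0.     -0.     -0.1814] shift [ 0.7758 -0.527   0.0271]
```

Request:
send_rows:
  moves: "0 0 -0.181 0.776 -0.527 0 1; 0 0 -0.181 0.776 -0.527 0 1; 0 0 -0.181 0.776 -0.527 0 1; 0 0 -0.181 0.776 -0.527 0 1; 0 0 -0.181 0.776 -0.527 0 1; 0 0 -0.181 0.776 -0.527 0 1; 0 0 -0.181 0.776 -0.527 0 1; 0 0 -0.181 0.776 -0.527 0 1; 0 0 -0.181 0.776 -0.527 0 1"

```text
time: 2.58
eef_pos: [0.554, -0.2031, 0.3652]
tcp_rot: [0.759, 0.651, -0.0, -0.0]
contact_force: [0.2, -0.6, -0.1]
opening: 1.0
finger_force: 0.0
```

```bash
python3 -c "
from h import *
c=ctrl.read_camera('wrist');print(c['fovy'],c['cx'],c['cy'],c['extrinsics'].round(3))
cv2.imwrite('pics/w1.png',c['image'][:,:,::-1])
np.save('w1.npy',c,allow_pickle=True)
for p in ([.555,-.2,.19],[.555,-.2,.208],[.541,-.298,.23]): print(proj(c,p))
go([.555,-.2,.36],-8.2)"
```

```text
64.54396776182006 315.15338999038266 204.43856519995316 [[ 0.988  0.143  0.049  0.566]
 [-0.151  0.936  0.316 -0.121]
 [-0.    -0.32   0.947  0.493]
 [ 0.     0.     0.     1.   ]]
[315.95064293 182.43652599]
[315.98797041 187.34251628]
[316.98829809 292.13414369]
t 2.625 pos [ 0.554  -0.203   0.3653] F [ 0.54  0.53 -0.17] yaw -8.67 q6 -0.37 open 0.997 ff 0.0
turn [-0.      0.     -0.0013] shift [0.0153 0.0026 0.0265]
```

View pics/w1.png

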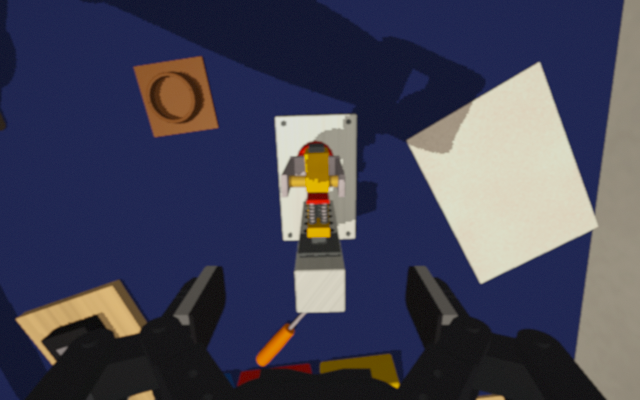

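The wrist view shows the pin across (292–340,182), the cheek tops at its ends, the keeper at (317,198) and the post top around (320,287). It matches the estimate closely. Next I'll refine the yaw and lateral position.

```bash
python3 -c "
from h import *
c=np.load('w1.npy',allow_pickle=True).item();im=c['image'];h=cv2.cvtColor(im,cv2.COLOR_RGB2HSV)
w=((h[...,1]<60)&(h[...,2]>120))
def rows(r0,r1,x0,x1):
    L=[];R=[]
    for r in range(r0,r1):
        k=np.where(w[r,x0:x1])[0]+x0
        if len(k):L.append((k[0],r));R.append((k[-1]+1,r))
    return L,R
for z,a in((.012,(122,235,262,370)),(.23,(266,306,285,360))):
    for e in rows(*a):
        P=np.array([plane(c,u,v+.5,z)[:2] for u,v in e]);vx,vy,x,y=cv2.fitLine(P.astype(np.float32),cv2.DIST_HUBER,0,.01,.01).ravel()
        print(z,'dir',np.degrees(np.arctan2(-vy*np.sign(vy),-vx*np.sign(vy))).round(2),'pt',x.round(4),y.round(4))
k=w[262:320,285:360];print('post rows',[ (r+262,int(k[r].sum())) for r in range(0,58) if 0<k[r].sum()<49])
for n,lo,hi in(('brass/yel',(10,90,60),(40,255,255)),('red',(0,150,80),(7,255,255)),('red2',(172,150,80),(179,255,255))):
    m=cv2.inRange(h,lo,hi)[130:250,270:370]
    for r in range(0,120,2):
        q=np.where(m[r])[0]
        if len(q):print(n,r+130,q[0]+270,q[-1]+271,len(q))
cv2.imwrite('pics/w1c.png',cv2.resize(im[130:250,260:380],None,fx=5,fy=5,interpolation=2)[:,:,::-1])
"
```

```text
0.012 dir -97.04 pt 0.491 -0.2355
0.012 dir -96.35 pt 0.6115 -0.2449
0.23 dir -96.62 pt 0.5205 -0.2936
0.23 dir -96.98 pt 0.5693 -0.2899
post rows [(269, 47), (311, 47), (312, 31), (313, 6), (314, 5), (315, 4), (316, 4), (317, 4), (318, 4), (319, 5)]
brass/yel 148 306 328 7
brass/yel 150 305 329 9
brass/yel 152 304 329 25
brass/yel 154 303 330 27
brass/yel 156 303 330 27
brass/yel 158 304 329 25
brass/yel 160 304 329 25
brass/yel 162 304 329 25
brass/yel 164 304 329 25
brass/yel 166 304 329 25
brass/yel 168 304 329 25
brass/yel 170 304 329 25
brass/yel 172 305 329 24
brass/yel 174 306 330 24
brass/yel 176 289 339 50
brass/yel 178 288 339 51
brass/yel 180 288 339 51
brass/yel 182 288 338 50
brass/yel 184 288 338 50
brass/yel 186 289 338 48
brass/yel 188 306 329 23
brass/yel 190 306 329 23
brass/yel 192 307 329 22
brass/yel 204 306 308 2
brass/yel 206 307 329 4
brass/yel 208 308 309 1
brass/yel 210 306 329 5
brass/yel 212 307 309 2
brass/yel 214 307 309 2
brass/yel 216 307 329 3
brass/yel 218 307 321 7
brass/yel 220 308 329 7
brass/yel 222 307 330 10
brass/yel 224 306 330 24
brass/yel 226 307 330 23
brass/yel 228 306 331 25
brass/yel 230 306 331 25
brass/yel 232 306 332 26
brass/yel 234 306 332 26
brass/yel 236 306 332 26
brass/yel 238 307 329 7
red 142 313 320 7
red 144 307 309 2
red 146 304 327 8
red 148 302 329 4
red 150 301 331 6
red 152 300 331 5
red 154 299 332 6
red 194 308 327 19
red 196 308 328 20
red 198 308 328 20
red 200 307 329 22
red 202 306 330 24
red 204 315 321 6
```

View pics/w1c.png

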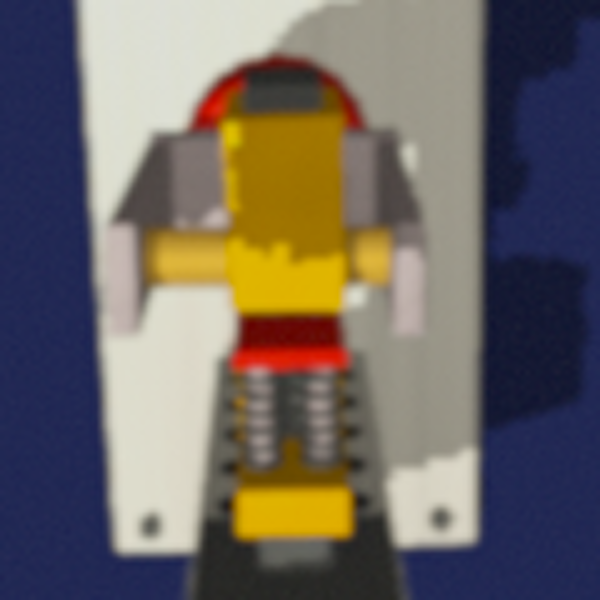

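```bash
python3 -c "
from h import *
c=np.load('w1.npy',allow_pickle=True).item()
P=plane(c,313,185.5,.208);print('cheekmid',P, 'brass',plane(c,313.5,181.5,.195))
l,r=plane(c,281.5,186,.208),plane(c,344.7,185.5,.208);print(np.linalg.norm(l-r),np.degrees(np.arctan2(*(r-l)[[1,0]])))
print('brass yaw from cheeks front', [plane(c,260+x/5,130+y/5,.208) for x,y in((108,225),(420,245),(108,335),(420,335))])
print('nose edge',plane(c,317,130+313/5,.206),'keeper front/back top',plane(c,317,130+350/5,.211),plane(c,317,130+368/5,.211))
go([P[0],P[1],.25],-6.7)"
```

```text
cheekmid [ 0.55251644 -0.19781947  0.208     ] brass [ 0.55297946 -0.19741546  0.195     ]
0.05889817863528099 -8.23651477774995
brass yaw from cheeks front [array([ 0.52545094, -0.1835466 ,  0.208     ]), array([ 0.58182655, -0.19601196,  0.208     ]), array([ 0.52152256, -0.20442522,  0.208     ]), array([ 0.57968719, -0.21333047,  0.208     ])]
nose edge [ 0.55508948 -0.20578968  0.206     ] keeper front/back top [ 0.55420611 -0.21145723  0.211     ] [ 0.55367434 -0.21497106  0.211     ]
t 2.625 pos [ 0.554  -0.203   0.3653] F [ 0.54  0.53 -0.17] yaw -8.67 q6 -0.37 open 0.997 ff 0.0
turn [-0.      0.     -0.0055] shift [ 0.0243 -0.0113  0.5765]
```

Request:
send_rows:
  moves: "0 0 -0.003 0.022 -0.012 0.1 1; 0 0 -0.003 0.022 -0.012 0.3 1; 0 0 -0.003 0.022 -0.012 0.5 1; 0 0 -0.003 0.022 -0.012 0.65 1; 0 0 -0.003 0.022 -0.012 0.78 1; 0 0 -0.003 0.022 -0.012 0.9 1; 0 0 -0.003 0.022 -0.012 0.9 1; 0 0 -0.003 0.022 -0.012 0.9 1"

```text
time: 3.62
eef_pos: [0.5525, -0.1977, 0.1857]
tcp_rot: [0.752, 0.659, 0.0, 0.0]
contact_force: [-0.4, 0.4, 0.0]
opening: 0.997
finger_force: 0.0
```

```bash
python3 -c "
from h import *
go([.5522,-.1985,.185],-7.5)
c=ctrl.read_camera('wrist');cv2.imwrite('pics/w2.png',c['image'][:,:,::-1])"
```

```text
t 3.625 pos [ 0.5525 -0.1977  0.1857] F [-0.37  0.36  0.04] yaw -7.48 q6 -0.39 open 0.997 ff 0.0
turn [0.0001 0.     0.0001] shift [-0.0043 -0.0011  0.0034]
```

View pics/w2.png

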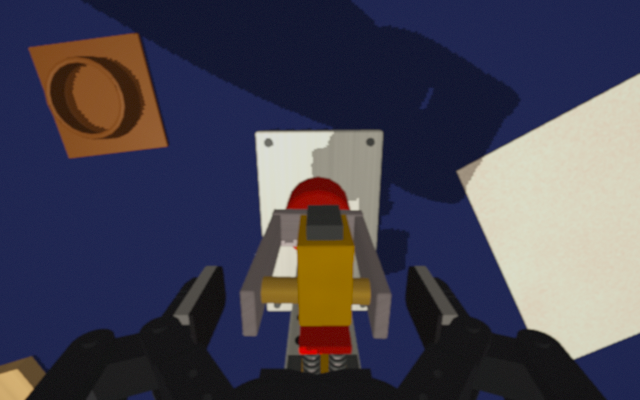

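The fingers at (222,300) and (408,300) straddle the cheeks at (242–388,310), centred on them. Closing.

Request:
send_rows:
  moves: "0 0 0 0 0 0 -1; 0 0 0 0 0 0 -1; 0 0 0 0 0 0 -1; 0 0 0 0 0 0 -1; 0 0 0 0 0 0 -1; 0 0 0 0 0 0 -1"
  newtons: 70

```text
time: 4.42
eef_pos: [0.553, -0.1981, 0.187]
tcp_rot: [0.752, 0.659, 0.0, 0.001]
contact_force: [-1.5, 1.3, 6.3]
opening: 0.689
finger_force: 78.9
```

Request:
send_rows:
  moves: "0 0 0 0 0 -0.005 -1; 0 0 0 0 0 -0.01 -1; 0 0 0 0 0 -0.01 -1; 0 0 0 0 0 -0.01 -1"

```text
time: 4.92
eef_pos: [0.5529, -0.198, 0.1871]
tcp_rot: [0.752, 0.659, 0.0, 0.001]
contact_force: [3.8, -1.1, -2.0]
opening: 0.691
finger_force: 78.7
```

```bash
python3 -c "
from h import *
go([.5522,-.1985,.187],-7)"
```

```text
t 4.925 pos [ 0.5529 -0.198   0.1871] F [ 3.83 -1.07 -1.99] yaw -7.51 q6 -0.39 open 0.691 ff 78.71097564697266
turn [ 0.0002  0.     -0.0014] shift [-0.0028 -0.003   0.0005]
```

Request:
send_rows:
  moves: "0 0 0 0 0 -0.005 -1; 0 0 0 0 0 -0.01 -1; 0 0 0 0 0 -0.01 -1; 0 0 0 0 0 -0.01 -1"

```text
time: 5.42
eef_pos: [0.5513, -0.1973, 0.1879]
tcp_rot: [0.752, 0.659, -0.001, -0.002]
contact_force: [-0.6, 0.2, -6.8]
opening: 0.694
finger_force: 77.9
```

Request:
send_rows:
  moves: "0 0 0 0 0 -0.004 -1; 0 0 0 -0.008 0 -0.004 -1; 0 0 0 -0.016 0 -0.004 -1; 0 0 0 -0.024 0 -0.004 -1; 0 0 0 -0.03 0 -0.004 -1; 0 0 0 -0.03 0 -0.004 -1; 0 0 0 -0.03 0 -0.004 -1"

```text
time: 6.3
eef_pos: [0.5516, -0.2037, 0.1901]
tcp_rot: [0.752, 0.659, 0.0, -0.0]
contact_force: [0.7, 0.1, -6.7]
opening: 0.693
finger_force: 77.9
```

```bash
cat > st.py <<'E'
from h import *
import sys
s=ctrl.get_state();a=np.radians(-96.7);r=np.array([np.cos(a),np.sin(a),0]);d=s["eef_pos"]-[.5513,-.1973,.1879]
print("t",s["time"],"along",(d@r*1000).round(2),"lat",(d@[-r[1],r[0],0]*1000).round(2),"dz",(d[2]*1000).round(2),"Fpush",(-s["contact_force"]@r).round(2),"Fz",s["contact_force"][2].round(2),"F",s["contact_force"].round(1),"M",s["wrist_torque"].round(2),"open",round(s["opening"],3))
E
python3 st.py
```

```text
t 6.3 along 6.37 lat 1.04 dz 2.22 Fpush 0.16 Fz -6.67 F [ 0.7  0.1 -6.7] M [ 0.08 -0.    0.04] open 0.693
```

Request:
send_rows:
  moves: "0 0 0 -0.005 0 0.004 -1; 0 0 0 -0.01 0 0.004 -1; 0 0 0 -0.015 0 0.004 -1; 0 0 0 -0.015 0 0.004 -1"

```text
time: 6.8
eef_pos: [0.5513, -0.2065, 0.1892]
tcp_rot: [0.752, 0.659, 0.0, -0.0]
contact_force: [1.6, 2.2, -7.3]
opening: 0.691
finger_force: 77.9
```

```bash
python3 st.py
```

```text
t 6.8 along 9.13 lat 1.03 dz 1.34 Fpush 2.42 Fz -7.31 F [ 1.6  2.2 -7.3] M [ 0.28 -0.11  0.  ] open 0.691
```

Request:
send_rows:
  moves: "0 0 0 -0.005 0 0 -1; 0 0 0 -0.01 0 0 -1; 0 0 0 -0.015 0 0 -1; 0 0 0 -0.015 0 0 -1; 0 0 0 -0.015 0 0 -1"

```text
time: 7.42
eef_pos: [0.5509, -0.2095, 0.1892]
tcp_rot: [0.752, 0.659, 0.0, -0.0]
contact_force: [1.3, 4.0, -7.3]
opening: 0.696
finger_force: 77.9
```

```bash
python3 st.py
```

```text
t 7.425 along 12.13 lat 0.98 dz 1.35 Fpush 4.1 Fz -7.33 F [ 1.3  4.  -7.3] M [ 0.62 -0.18  0.08] open 0.696
```

Request:
send_rows:
  moves: "0 0 0 -0.005 0 0 -1; 0 0 0 -0.01 0 0 -1; 0 0 0 -0.013 0 0 -1; 0 0 0 -0.013 0 0 -1"

```text
time: 7.92
eef_pos: [0.5506, -0.2116, 0.1892]
tcp_rot: [0.752, 0.659, 0.001, -0.001]
contact_force: [1.9, 5.3, -7.1]
opening: 0.698
finger_force: 77.9
```

```bash
python3 st.py; python3 -c "
from h import *
c=ctrl.read_camera('wrist');cv2.imwrite('pics/w3.png',cv2.resize(c['image'][180:400,200:440],None,fx=2.5,fy=2.5,interpolation=2)[:,:,::-1])"; python3 st.py
```

```text
t 7.925 along 14.28 lat 0.95 dz 1.33 Fpush 5.49 Fz -7.05 F [ 1.9  5.3 -7.1] M [ 0.97 -0.31  0.05] open 0.698
t 7.975 along 14.28 lat 0.98 dz 1.35 Fpush 6.01 Fz -6.66 F [ 2.4  5.8 -6.7] M [ 0.98 -0.24  0.05] open 0.694
```

View pics/w3.png

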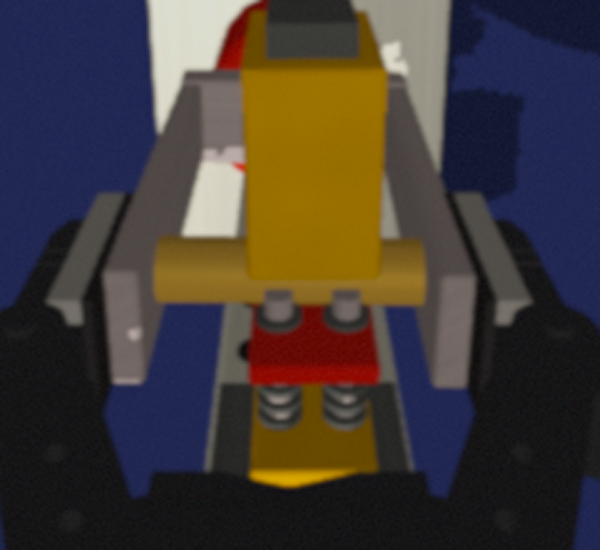

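Request:
send_rows:
  moves: "0 0 0 -0.005 0 0 -1; 0 0 0 -0.009 0 0 -1; 0 0 0 -0.009 0 0 -1; 0 0 0 -0.009 0 0 -1"

```text
time: 8.48
eef_pos: [0.5504, -0.2129, 0.1892]
tcp_rot: [0.752, 0.659, 0.001, -0.001]
contact_force: [2.1, 7.7, -7.2]
opening: 0.691
finger_force: 77.9
```

```bash
python3 st.py; python3 - <<'E'
from h import *
c=ctrl.read_camera('wrist');E=c['extrinsics'];np.save('w4.npy',c,allow_pickle=True)
# nose edge / pin far edge rows near column 317
im=c['image'];h=cv2.cvtColor(im,cv2.COLOR_RGB2HSV)
for u in (290,330,360): print(u,[tuple(int(t) for t in h[v,u]) for v in range(268,308,2)])
E
python3 st.py
```

```text
t 8.475 along 15.62 lat 0.95 dz 1.34 Fpush 7.85 Fz -7.18 F [ 2.1  7.7 -7.2] M [ 1.09 -0.31  0.11] open 0.691
290 [(23, 25, 213), (24, 24, 212), (23, 24, 212), (22, 48, 159), (20, 190, 98), (20, 188, 111), (20, 188, 118), (20, 192, 122), (21, 195, 128), (21, 193, 135), (21, 193, 143), (21, 191, 148), (21, 193, 145), (20, 192, 142), (21, 194, 139), (20, 194, 137), (18, 142, 124), (10, 16, 98), (12, 13, 99), (23, 22, 103)]
330 [(22, 255, 150), (22, 255, 151), (22, 255, 151), (22, 255, 150), (22, 255, 150), (22, 255, 150), (22, 255, 150), (22, 255, 150), (22, 255, 149), (22, 255, 149), (22, 255, 144), (21, 192, 150), (21, 195, 150), (20, 192, 146), (20, 193, 140), (20, 194, 137), (19, 156, 90), (3, 64, 48), (3, 64, 48), (3, 112, 66)]
360 [(10, 31, 75), (10, 31, 75), (9, 31, 81), (17, 54, 90), (20, 169, 95), (20, 192, 105), (20, 186, 115), (20, 189, 120), (20, 195, 124), (21, 195, 132), (21, 191, 140), (21, 192, 149), (21, 190, 152), (21, 195, 148), (21, 192, 142), (21, 192, 138), (20, 186, 133), (175, 53, 82), (115, 157, 83), (116, 160, 83)]
t 8.525 along 15.63 lat 0.95 dz 1.34 Fpush 7.44 Fz -7.8 F [ 2.1  7.2 -7.8] M [ 1.12 -0.3   0.05] open 0.694
```

Request:
send_rows:
  moves: "0 0 0 0 0 -0.01 -1; 0 0 0 0 0 -0.02 -1; 0 0 0 0 0 -0.03 -1; 0 0 0 0 0 -0.03 -1"

```text
time: 9.02
eef_pos: [0.5492, -0.2124, 0.1936]
tcp_rot: [0.752, 0.659, 0.0, -0.003]
contact_force: [1.3, 7.1, -9.4]
opening: 0.691
finger_force: 77.5
```

```bash
python3 st.py
```

```text
t 9.025 along 15.28 lat -0.28 dz 5.73 Fpush 7.16 Fz -9.43 F [ 1.3  7.1 -9.4] M [ 1.13 -0.12  0.12] open 0.691
```

Request:
send_rows:
  moves: "0 0 0 0 0 -0.015 -1; 0 0 0 0 0 -0.03 -1; 0 0 0 0 0 -0.045 -1; 0 0 0 0 0 -0.06 -1; 0 0 0 0 0 -0.06 -1"

```text
time: 9.65
eef_pos: [0.549, -0.2124, 0.2056]
tcp_rot: [0.752, 0.659, -0.0, -0.003]
contact_force: [-0.6, 6.0, -8.4]
opening: 0.693
finger_force: 77.5
```

```bash
python3 st.py
```

```text
t 9.65 along 15.29 lat -0.54 dz 17.68 Fpush 5.84 Fz -8.37 F [-0.6  6.  -8.4] M [ 1.13 -0.01  0.02] open 0.693
```

Moving freely up through the gap. Continuing the lift.

Request:
send_rows:
  moves: "0 0 0 0 0 -0.02 -1; 0 0 0 0 0 -0.04 -1; 0 0 0 0 0 -0.06 -1; 0 0 0 0 0 -0.08 -1; 0 0 0 0 0 -0.09 -1; 0 0 0 0 0 -0.09 -1"

```text
time: 10.4
eef_pos: [0.5503, -0.2145, 0.2257]
tcp_rot: [0.752, 0.659, -0.0, 0.0]
contact_force: [0.9, 0.4, -7.5]
opening: 0.689
finger_force: 78.0
```

```bash
python3 st.py
```

```text
t 10.4 along 17.19 lat 1.02 dz 37.82 Fpush 0.5 Fz -7.45 F [ 0.9  0.4 -7.5] M [ 0.03  0.03 -0.01] open 0.689
```

Request:
send_rows:
  moves: "0 0 0 0.05 0 0 -1; 0 0 0 0.13 0 0 -1; 0 0 0 0.22 0 0 -1; 0 0 0 0.32 0 0 -1; 0 0 0 0.42 0 0 -1; 0 0 0 0.52 0 0 -1; 0 0 0 0.6 0 0 -1; 0 0 0 0.6 0 0 -1"

```text
time: 11.4
eef_pos: [0.566, -0.0938, 0.2253]
tcp_rot: [0.751, 0.66, -0.0, 0.0]
contact_force: [-0.1, -1.2, -7.0]
opening: 0.691
finger_force: 78.0
```

```bash
python3 st.py; python3 - <<'E'
from h import *
go([.514,.073,.226],-7.5)
c=ctrl.read_camera('wrist');cv2.imwrite('pics/w5.png',c['image'][:,:,::-1])
h=cv2.cvtColor(c['image'],cv2.COLOR_RGB2HSV)
for n in('wrist','top','scene'):
    c=ctrl.read_camera(n);h=cv2.cvtColor(c['image'],cv2.COLOR_RGB2HSV);m=cv2.inRange(h,(50,80,40),(85,255,255))
    cs=cv2.findContours(m,0,2)[0]
    if cs:
        k=max(cs,key=cv2.contourArea)
        if len(k)>5:e=cv2.fitEllipse(k);print(n,e,cv2.contourArea(k),plane(c,*e[0],.026))
E
```

```text
t 11.4 along -104.51 lat 2.55 dz 37.42 Fpush -1.24 Fz -6.97 F [-0.1 -1.2 -7. ] M [-0.09  0.09 -0.02] open 0.691
t 11.4 pos [ 0.566  -0.0938  0.2253] F [-0.09 -1.24 -6.97] yaw -7.38 q6 -0.21 open 0.691 ff 77.98279166221619
turn [-0.      0.      0.0003] shift [ 0.7937 -0.3651 -0.0035]
wrist ((235.7587127685547, 5.6204071044921875), (74.6236572265625, 93.08860778808594), 155.96922302246094) 3160.0 [0.51578201 0.07396545 0.026     ]
top ((625.9534912109375, 261.92230224609375), (99.48844146728516, 138.54408264160156), 97.84296417236328) 6660.5 [ 0.41025979 -1.0554288   0.026     ]
scene ((367.8305969238281, 185.13568115234375), (22.83196449279785, 23.81220245361328), 99.58419036865234) 418.5 [0.52095629 0.07140825 0.026     ]
```

View pics/w5.png

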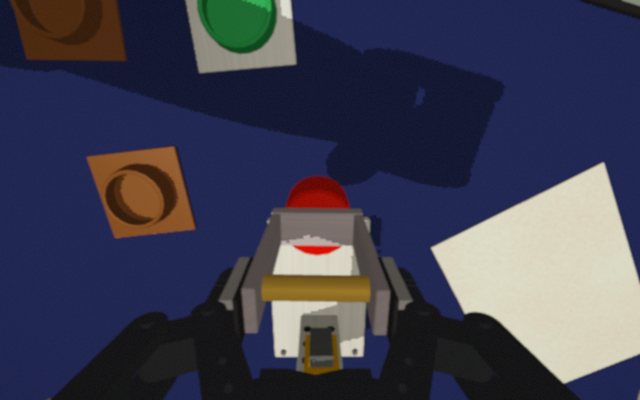

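The weight is clear of the hook: pin at (317,288), hook tip below it at (318,330). The green cradle is at (237,10), partly out of view. I'll go halfway and measure again.

Request:
send_rows:
  moves: "0 0 0 0.1 -0.08 0 -1; 0 0 0 0.25 -0.2 0 -1; 0 0 0 0.4 -0.33 0 -1; 0 0 0 0.45 -0.36 0 -1; 0 0 0 0.45 -0.36 0 -1; 0 0 0 0.45 -0.36 0 -1"

```text
time: 12.35
eef_pos: [0.507, 0.0024, 0.2257]
tcp_rot: [0.752, 0.659, 0.0, 0.001]
contact_force: [-0.2, 1.2, -7.0]
opening: 0.688
finger_force: 78.8
```

```bash
python3 - <<'E'
from h import *
c=ctrl.read_camera('wrist');cv2.imwrite('pics/w6.png',c['image'][:,:,::-1])
h=cv2.cvtColor(c['image'],cv2.COLOR_RGB2HSV);m=cv2.inRange(h,(50,80,40),(85,255,255))
k=max(cv2.findContours(m,0,2)[0],key=cv2.contourArea);e=cv2.fitEllipse(k);print(e,cv2.boundingRect(k),plane(c,*e[0],.026),plane(c,*e[0],.016))
q=np.array([plane(c,*p[0],.026)[:2] for p in k]);print(q.min(0),q.max(0))
w=cv2.inRange(h,(0,0,110),(179,70,255));cs=[x for x in cv2.findContours(w,0,2)[0] if cv2.pointPolygonTest(cv2.convexHull(x),e[0],False)>0]
for x in cs:
  if cv2.contourArea(x)>1500:
    b=cv2.boxPoints(cv2.minAreaRect(x));P=np.array([plane(c,*p,.004) for p in b]);print('plate',b.round(0).tolist(),P.round(4)[:,:2].tolist(),P.mean(0))
go([.515,.0735,.16],-7.5)
E
```

```text
((312.0264892578125, 106.11125946044922), (66.36884307861328, 69.8399658203125), 178.99649047851562) (279, 71, 67, 71) [0.51383765 0.07667356 0.026     ] [0.51372069 0.07643099 0.016     ]
[0.48071016 0.04236069] [0.54672426 0.10869916]
plate [[259.0, 59.0], [358.0, 50.0], [367.0, 149.0], [268.0, 158.0]] [[0.4663, 0.1281], [0.5662, 0.1232], [0.5673, 0.023], [0.4573, 0.0276]] [0.51426944 0.07545047 0.004     ]
t 12.4 pos [0.507  0.0025 0.2256] F [ 0.32 -0.17 -6.75] yaw -7.56 q6 -0.06 open 0.691 ff 78.77726554870605
turn [ 0.0002  0.0001 -0.0002] shift [ 0.3575 -0.0074  0.3279]
```

View pics/w6.png

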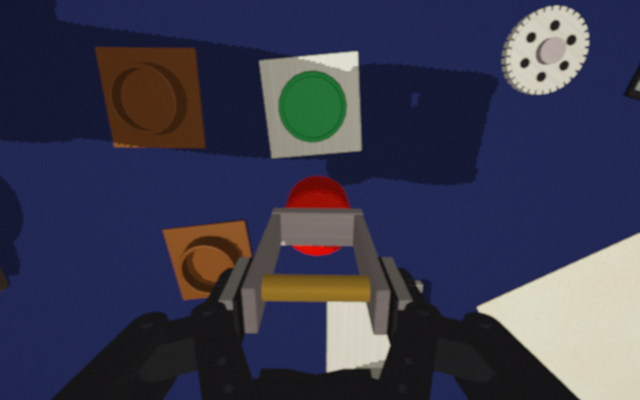

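The image shows the green cradle at (312,106), the pin at (317,288) and the red cylinder at rows 177–255. Next I'll check that the weight hangs straight in the grip.

```bash
python3 - <<'E'
from h import *
c=ctrl.read_camera('wrist');s=ctrl.get_state();t=s['eef_pos']
h=cv2.cvtColor(c['image'],cv2.COLOR_RGB2HSV);m=(cv2.inRange(h,(0,170,70),(5,255,255))|cv2.inRange(h,(174,170,70),(179,255,255)));m[:150]=0;m[270:]=0;m[:,:260]=0;m[:,380:]=0
y,x=np.where(m>0);print('red rows',y.min(),y.max()+1,'cols',x.min(),x.max()+1)
b=cv2.inRange(h,(15,120,60),(30,255,255))[265:315,255:385];y,x=np.where(b>0);print('pin rows',y.min()+265,y.max()+266,'cols',x.min()+255,x.max()+256)
E=c['extrinsics'];print('cam',E[:3,3]-t)
R=Ro.from_quat(s['tcp_rot']).as_matrix();pz=.190-.187
a=np.linspace(0,2*np.pi,90)
for n,dz,r in(('top',-.077,.025),('bodylow',-.118,.025),('foot',-.122,.021)):
    P=np.array([proj(c,t+[r*np.cos(q),r*np.sin(q),pz+dz]) for q in a]);print(n,P.min(0).round(1),P.max(0).round(1))
P=np.array([proj(c,t+[0,.006*np.cos(q),pz+.006*np.sin(q)]) for q in a]);print('pin',P.min(0).round(1),P.max(0).round(1))
E
```

```text
red rows 176 256 cols 286 349
pin rows 274 302 cols 261 371
cam [0.01078466 0.08206333 0.12801109]
top [278.8 189.3] [351.5 256.7]
bodylow [284.3 174.9] [346.  233.3]
foot [289.6 178.6] [340.6 227.1]
pin [313.5 274.8] [317.  301.8]
```

```bash
python3 -c "
from h import *
go([.5138,.0755,.155],-7.5)"
```

```text
t 12.45 pos [0.5069 0.0025 0.2255] F [ 0.29 -0.17 -6.97] yaw -7.57 q6 -0.06 open 0.693 ff 78.77705097198486
turn [ 0.0001  0.0001 -0.0002] shift [ 0.3665 -0.0141  0.3524]
```

Request:
send_rows:
  moves: "0 0 0 0.12 -0.005 0 -1; 0 0 0 0.26 -0.01 0 -1; 0 0 0 0.366 -0.014 0.05 -1; 0 0 0 0.366 -0.014 0.15 -1; 0 0 0 0.366 -0.014 0.25 -1; 0 0 0 0.366 -0.014 0.33 -1; 0 0 0 0.366 -0.014 0.33 -1; 0 0 0 0.366 -0.014 0.33 -1"

```text
time: 13.45
eef_pos: [0.5138, 0.0762, 0.1601]
tcp_rot: [0.752, 0.659, 0.001, 0.001]
contact_force: [-0.3, -0.1, -6.6]
opening: 0.69
finger_force: 78.9
```

```bash
python3 - <<'E'
from h import *
go([.5138,.0755,.125],-7.5)
c=ctrl.read_camera('wrist')
h=cv2.cvtColor(c['image'],cv2.COLOR_RGB2HSV);m=cv2.inRange(h,(50,80,30),(85,255,255))
t=ctrl.get_state()['eef_pos'];P=np.array([.514,.0755,.026])
y,x=np.where(m>0);print('green',x.min(),x.max()+1,y.min(),y.max()+1)
a=np.linspace(0,2*np.pi,90)
for n,z,r in(('rim',.026,.037),('base',.006,.037)):
    Q=np.array([proj(c,[P[0]+r*np.cos(q),P[1]+r*np.sin(q),z]) for q in a]);print(n,Q.min(0).round(1),Q.max(0).round(1))
r=(cv2.inRange(h,(0,170,50),(5,255,255))|cv2.inRange(h,(174,170,50),(179,255,255)));r[:150]=0;r[270:]=0;r[:,:260]=0;r[:,380:]=0
y,x=np.where(r>0);print('red',x.min(),x.max()+1,y.min(),y.max()+1)
cv2.imwrite('pics/w7.png',cv2.resize(c['image'][100:350,180:450],None,fx=2.2,fy=2.2,interpolation=2)[:,:,::-1])
E
```

```text
t 13.45 pos [0.5138 0.0762 0.1601] F [-0.25 -0.13 -6.62] yaw -7.53 q6 0.08 open 0.69 ff 78.88643145561218
turn [ 0.0002 -0.     -0.0001] shift [-0.0033  0.      0.1756]
green 278 354 155 208
rim [272.8 156.4] [358.1 237.8]
base [275.5 152.4] [355.3 229.1]
red 286 349 177 255
```

View pics/w7.png

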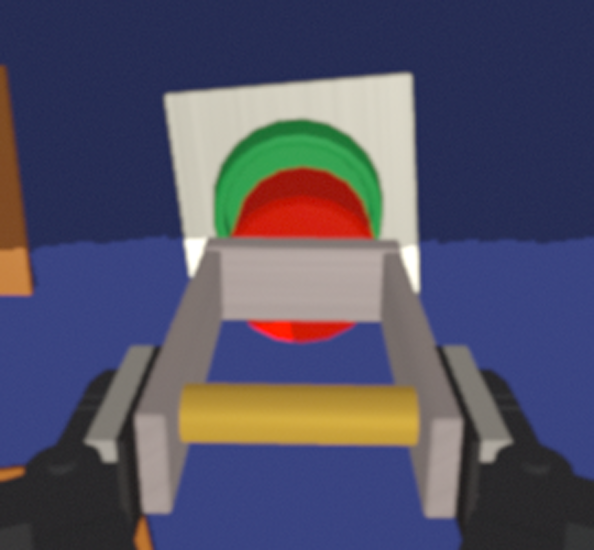

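The weight is centred over the green cradle, with an even green ring showing on either side of the red foot (crop cols 215–382, red 232–374). Lowering now.

Request:
send_rows:
  moves: "0 0 0 -0.003 -0.003 0.03 -1; 0 0 0 -0.003 -0.003 0.06 -1; 0 0 0 -0.003 -0.003 0.09 -1; 0 0 0 -0.003 -0.003 0.12 -1; 0 0 0 -0.003 -0.003 0.14 -1; 0 0 0 -0.003 -0.003 0.155 -1; 0 0 0 -0.003 -0.003 0.155 -1"

```text
time: 14.38
eef_pos: [0.5122, 0.0759, 0.1281]
tcp_rot: [0.752, 0.659, -0.0, -0.0]
contact_force: [0.1, -0.8, -6.4]
opening: 0.693
finger_force: 78.8
```

```bash
python3 -c "
from h import *
go([.5138,.0755,.125],-7.5)"
```

```text
t 14.375 pos [0.5122 0.0759 0.1281] F [ 0.12 -0.82 -6.39] yaw -7.5 q6 0.08 open 0.693 ff 78.82916808128357
turn [-0.0001  0.     -0.    ] shift [-0.0011  0.008   0.0153]
```

Request:
send_rows:
  moves: "0 0 0 0 0 0.006 -1; 0 0 0 0 0 0.012 -1; 0 0 0 0 0 0.018 -1; 0 0 0 0 0 0.018 -1; 0 0 0 0 0 0.018 -1"

```text
time: 15.0
eef_pos: [0.5126, 0.0759, 0.1254]
tcp_rot: [0.752, 0.659, 0.0, 0.0]
contact_force: [-1.4, -0.3, -1.1]
opening: 0.694
finger_force: 79.7
```

```bash
python3 -c "
from h import *
go([.5138,.0755,.125],-7.5)"
```

```text
t 15.0 pos [0.5126 0.0759 0.1254] F [-1.4  -0.28 -1.08] yaw -7.49 q6 0.08 open 0.694 ff 79.65158700942993
turn [ 0. -0.  0.] shift [-0.0014  0.0062  0.0022]
```

Request:
send_rows:
  moves: "0 0 0 0 0 0.004 -1; 0 0 0 0 0 0.006 -1; 0 0 0 0 0 0.006 -1; 0 0 0 0 0 0.006 -1"

```text
time: 15.5
eef_pos: [0.5128, 0.076, 0.1254]
tcp_rot: [0.752, 0.659, -0.0, -0.0]
contact_force: [-4.1, 0.3, 6.4]
opening: 0.687
finger_force: 80.7
```

```bash
python3 -c "
from h import *
go([.5138,.0755,.125],-7.5)"
```

```text
t 15.5 pos [0.5128 0.076  0.1254] F [-4.13  0.32  6.36] yaw -7.49 q6 0.08 open 0.687 ff 80.68085432052612
turn [-0.  0.  0.] shift [-0.0017  0.0054  0.002 ]
```

Firm seat at the expected height. Releasing.

Request:
send_rows:
  moves: "0 0 0 0 0 0 0.5; 0 0 0 0 0 0 0.7; 0 0 0 0 0 0 1; 0 0 0 0 0 0 1; 0 0 0 0 0 0 1; 0 0 0 0 0 0 1"
  newtons: 20

```text
time: 16.25
eef_pos: [0.5124, 0.076, 0.1235]
tcp_rot: [0.752, 0.659, 0.0, 0.0]
contact_force: [0.4, -0.5, -1.1]
opening: 1.002
finger_force: 0.0
```

Request:
send_rows:
  moves: "0 0 0 0 0 -0.03 1; 0 0 0 0 0 -0.1 1; 0 0 0 0 0 -0.25 1; 0 0 0 0 0 -0.45 1; 0 0 0 0 0 -0.7 1; 0 0 0 0 0 -0.8 1; 0 0 0 0 0 -0.8 1; 0 0 0 0 0 -0.8 1"

```text
time: 17.25
eef_pos: [0.5118, 0.076, 0.2826]
tcp_rot: [0.752, 0.659, -0.001, -0.001]
contact_force: [0.4, 0.1, -0.4]
opening: 1.005
finger_force: 0.0
```

```bash
python3 - <<'E'
from h import *
go([.5138,.0755,.285],-7.5)
a=ctrl.read_camera('wrist')['image'];b=ctrl.read_camera('scene')['image']
o=np.hstack([cv2.resize(a[60:380,200:440],(300,400)),cv2.resize(b[130:280,220:420],(500,400),interpolation=2)])
cv2.imwrite('pics/f.png',o[:,:,::-1])
E
```

```text
t 17.25 pos [0.5118 0.076  0.2826] F [ 0.36  0.06 -0.43] yaw -7.5 q6 0.08 open 1.005 ff 0.0
turn [-0.0002  0.      0.    ] shift [-0.001   0.0103 -0.012 ]
```

View pics/f.png

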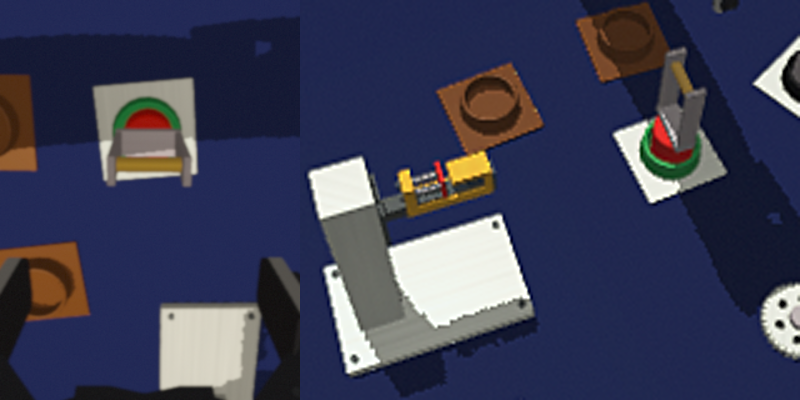

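The weight stands upright in the green cradle (right pane, about (675,130)), the hook is empty with its keeper sprung shut, and the gripper is clear.

```bash
python3 -c "
from plant import ctrl
print(ctrl.sign_off())"
```

```text
the job is handed in; nothing more can be done
None
```

The red weight is off the hook and standing upright, fully home and released in the green cradle, handed in at 17 s; the push peaked at about 7.5–7.9 N, which is roughly 8–9 mm of keeper travel estimated from force, and I viewed 12 pictures where the limit was 10.

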